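Read the stickers under two speakers

TASK

The two small black desktop speakers look alike; only the round coloured sticker under each tells which stand it belongs on. Take them one at a time: lift the speaker clear of the desk, lean it over in the air by 60 degrees or more and hold it there a moment so that the sticker underneath can be read, then set it down gently, upright, near the middle of the stand of the sticker's colour (yellow or blue) and let go before taking the other. Do not drop them.

Things in the scene. Friction and masses are not known exactly. Their poses are not given: they have to be found in the camera images.
- speaker_yellow: One of two identical-looking speakers: black upright block, 54 x 54 mm, 80 mm tall, 0.25 kg, grey and silver round cones on its +x face. Hidden under it: a 42 mm round yellow sticker. Origin: centre of the underside; z up through it. Starts upright on the desk (z = 0), turned under 30 degrees, left or right of the other at random. Grip across two opposite sides about 60 mm above the underside.
- speaker_blue: One of two identical-looking speakers: black upright block, 54 x 54 mm, 80 mm tall, 0.25 kg, grey and silver round cones on its +x face. Hidden under it: a 42 mm round blue sticker. Origin: centre of the underside; z up through it. Starts upright on the desk (z = 0), turned under 30 degrees, left or right of the other at random. Grip across two opposite sides about 60 mm above the underside.
- stand_yellow: Fixed low square yellow block, 110 x 110 mm and 20 mm high, flat on top, on the desk; the place of the speaker with the yellow sticker. Origin: centre of its underside (on the desk); its top lies 20 mm above it. It may be at the left or at the right of the desk.
- stand_blue: Fixed low square blue block, 110 x 110 mm and 20 mm high, flat on top, on the desk; the place of the speaker with the blue sticker. Origin: centre of its underside (on the desk); its top lies 20 mm above it. It may be at the left or at the right of the desk.
Not all that is in view belongs to the job. What is shaped like the speaker_yellow but pink is not meant.

How it is judged:
By the outcome, as a careful person would: the job done as asked, in the order asked, and still so for the second after the job is handed in, with the robot touching nothing.
It also fails if it takes over 72 s, if anything falls off the work surface, if the arm or the gripper's body presses on something with over 40 N, if the wrist force passes 120 N, or if a joint passes its speed limit or range.

ROBOT

A 6-joint arm with a two-finger parallel gripper is mounted at the origin on the work surface. World frame = base frame: x ahead of the robot, y to its left, z up, the work surface at z = 0. Lengths are in m, angles in degrees, forces in N, time in s.
With the tool pointing down it reaches from about 0.4 to 0.825 m from the base axis. Payload 7 kg.
Tool frame: the origin (TCP) lies midway between the tips of the shut fingers; the grasp point (between the pads) lies 19 mm behind it; z points along the fingers, y is the line along which they close (so a half turn about z gives the same grasp; the last joint's range is limited). The gripper opens to 88 mm and grips with 3 to 60 N. Pads are 19 mm wide; open, the fingers measure 130 mm over their backs; the gripper's body (78 mm by 193 mm) begins 47 mm behind the grasp point.
Start: joints at [80.449, 20.546, 0.682, 0, -70.136, -16.507], TCP at [0.297, 0.606, 0.194] pointing down, gripper open.
Joint ranges: [-176.03, 176.03], [-82.01, 121.73], [-58.28, 71.71], [-173.87, 95.51], [-174.79, -0.11], [-173.66, 173.66]. Speed limits (degrees/s): [136.94, 136.94, 172.46, 180, 180, 180].

INTERFACE

Orientations are given as a 3x3 rotation matrix whose columns are the frame's x, y, z axes.
In Python, from rig import robot gives the robot as it stands. Calls block until the motion is done:
- robot.goto(position, orientation): joint-space move of the TCP to a pose.
- robot.servo_line(position, ori=None, speed=0.15): straight line of the TCP; ori=None keeps the orientation; speed is the mean speed in m/s.
- robot.movej(angles): joint-space move.
- robot.move_gripper(opening): opening from 0.0 (shut) to 1.0 (fully open); the grip force is fixed at half the most; returns when the fingers have stopped.
- robot.dwell(seconds).
- robot.ik(position, orientation): joint angles nearest the present ones, or None.
- robot.grab_frame(name): name is "scene" or "side" or "wrist"; returns (picture, depth): 384x512x3 uint8, red, green, blue; 384x512 float32, m along the optical axis (not along the pixel's ray), 0 where there is no reading.
- robot.camera_info(name): a dict with "vfov" (degrees; the focal length in pixels is half the picture's height over the tangent of half this angle, whatever the lens; pixels are square), "cx", "cy" (the principal point, pixels), "k1" (the pictures are not rectified: a ray, as slopes to the right and down, at radius r is drawn at 1 + k1 r^2 times it, then the intrinsics apply), "view" (4x4, takes a point from world to camera coordinates); the wrist camera has in their place "T_tool_cam" (4x4, takes a point from camera to tool coordinates, whose origin is the TCP and whose axes are the flange's). Camera axes: x right, y down, z forward; pixel columns grow to the right and rows downward; lengths in m; the calibration is good to about 2 mm. A picture is of the moment at which its call begins: read the wrist's pose just before it. camera_info takes no time and is no camera call.
A pose or a line that the arm cannot do raises robot.Unreachable and nothing moves.
- robot.job_done(): hands the job in; it is judged then, once.
Readings, each from a call of its own:
- robot.read_t(): time.
- robot.read_qpos(): joint angles.
- robot.read_qvel(): joint speeds.
- robot.read_effort(): joint torques, N m.
- robot.read_position(): TCP position.
- robot.read_tcp_rot(): TCP orientation.
- robot.read_force(): force on the tool from outside, world axes, zero at the start.
- robot.read_ft_torque(): the same for the moment, N m.
- robot.read_grip_width(): opening from 0.0 (shut) to 1.0 (fully open).
- robot.read_finger_force(): force on a finger pad.
Only numpy, scipy, OpenCV 4.12 (cv2) and the standard library are available. Lean on these libraries where they do the work, as an engineer would, in place of code of your own. Each camera call takes 0.05 s, during which the arm holds its last target. There are 200 camera calls.

## Working session

There is one attempt and no reset: what is moved stays moved. The work goes in short steps, each a Python script; the robot and the scene stay as the last script left them, time stands still between calls to the robot, and variables do not carry over. Pictures are saved under pics/ and viewed, at most 10 in all, crops included, and the job is handed in when it is done.

```bash
ls; mkdir -p pics; python3 - <<'E'
from rig import robot
import cv2,numpy as np
ims=[]
for n in("scene","side"):
    p,d=robot.grab_frame(n); np.savez(f"{n}.npz",p=p,d=d); ims.append(p)
    c=robot.camera_info(n); print(n,c['vfov'],c['cx'],c['cy'],c['k1'],np.round(c['view'],3).tolist(),(d>0).mean())
print(robot.camera_info("wrist"),robot.read_t())
cv2.imwrite("pics/a.png",ims[0][:,:,::-1]);cv2.imwrite("pics/b.png",ims[1][:,:,::-1])
E
```

```text
pics
scene 47.78745008531395 255.2342140944935 187.51196905400263 -0.015731683132021387 [[0.668, 0.744, 0.004, -0.363], [0.609, -0.544, -0.577, -0.293], [-0.427, 0.388, -0.817, 1.219], [0.0, 0.0, 0.0, 1.0]] 0.9959920247395834
side 49.8768284974836 254.73906070789627 191.45074373781927 0.0248609447455517 [[0.964, -0.265, 0.005, -0.515], [-0.185, -0.686, -0.704, 0.133], [0.19, 0.677, -0.711, 0.961], [0.0, 0.0, 0.0, 1.0]] 0.9959360758463541
{'vfov': 66.53261728713186, 'cx': 257.7714410084973, 'cy': 189.12207041286987, 'k1': 0.021636825137842836, 'T_tool_cam': array([[ 5.51502288e-05, -9.54839018e-01, -2.97123622e-01,
         8.11151536e-02],
       [ 9.99999725e-01, -1.67135509e-04,  7.22721799e-04,
         2.12005317e-04],
       [-7.39742880e-04, -2.97123580e-01,  9.54838746e-01,
        -1.91107898e-01],
       [ 0.00000000e+00,  0.00000000e+00,  0.00000000e+00,
         1.00000000e+00]])} 0.1
```

View pics/a.png

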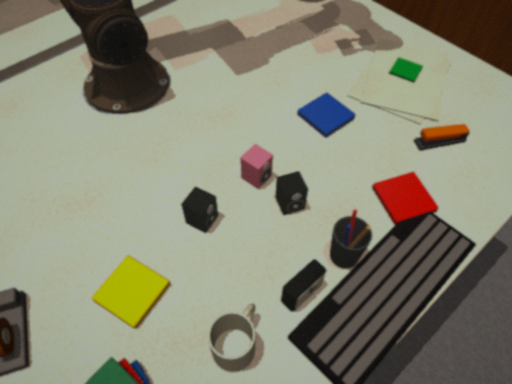

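View pics/b.png

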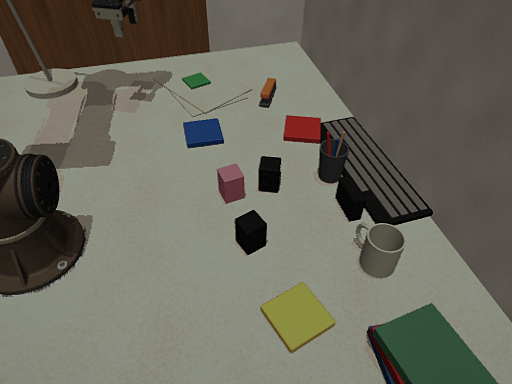

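The scene view shows black upright blocks with round cones at (201,209) and (292,193). Possible confusions:
- pink look-alike at (257,165)
- long black block at (303,284)
- dark pen cup at (350,240)

The stands are yellow at (131,290) and blue at (327,114). The decoys are a red pad at (405,197) and a small green pad at (405,69). I choose the two coned black blocks, and will measure them from both views and check in a crop.

```bash
cat > h.py <<'E'
from rig import robot
import cv2,numpy as np
def cloud(n,p,d,T=None):
    c=robot.camera_info(n); f=p.shape[0]/2/np.tan(np.radians(c['vfov']/2))
    K=np.array([[f,0,c['cx']],[0,f,c['cy']],[0,0,1.]])
    v,u=np.mgrid[:p.shape[0],:p.shape[1]]
    r=cv2.undistortPoints(np.stack([u,v],-1).reshape(-1,1,2).astype(float),K,np.array([c['k1'],0,0,0.])).reshape(*d.shape,2)
    P=np.concatenate([r*d[...,None],d[...,None]],-1)
    T=np.linalg.inv(c['view']) if T is None else T@c['T_tool_cam']
    return P@T[:3,:3].T+T[:3,3]
def mask(p,name):
    h=cv2.cvtColor(p,cv2.COLOR_RGB2HSV); H,S,V=cv2.split(h)
    return {'black':V<70,'yellow':(H>22)&(H<36)&(S>150)&(V>70),'blue':(H>105)&(H<128)&(S>150)&(V>60)}[name]
def rect(pts):
    (x,y),(w,h),a=cv2.minAreaRect((pts[:,:2]*1000).astype(np.float32))
    return np.round([x/1000,y/1000,w,h,(a+45)%90-45],3)
E
python3 - <<'E'
from h import *
from scipy import ndimage
for n in("scene","side"):
    z=np.load(n+".npz");P=cloud(n,z['p'],z['d'])
    inb=(P[...,0]>.2)&(P[...,0]<1.0)&(abs(P[...,1])<.7)&(z['d']>0)
    for c,lo,hi in(('black',.02,.13),('yellow',.008,.04),('blue',.008,.04)):
        m=mask(z['p'],c)&inb&(P[...,2]>lo)&(P[...,2]<hi)
        L,k=ndimage.label(m)
        for i in range(1,k+1):
            q=P[L==i]; v,u=np.nonzero(L==i)
            if len(q)<120: continue
            zt=np.percentile(q[:,2],95); t=q[abs(q[:,2]-zt)<.006]
            print(n,c,(int(u.mean()),int(v.mean())),len(q),'ztop',round(np.median(t[:,2]),4),rect(t))
z=np.load("scene.npz")['p']
cv2.imwrite("pics/c.png",cv2.resize(z[130:320,170:380,::-1],None,fx=3.5,fy=3.1,interpolation=cv2.INTER_CUBIC))
E
```

```text
scene black (290, 190) 862 ztop 0.0791 [  0.593   0.058  51.423  53.041 -21.723]
scene black (199, 207) 963 ztop 0.0791 [ 0.496 -0.116 52.015 52.862 19.767]
scene black (348, 241) 1253 ztop 0.0983 [7.6300e-01 5.1000e-02 6.8758e+01 7.3387e+01 1.7494e+01]
scene black (301, 283) 967 ztop 0.0739 [ 7.6200e-01 -7.4000e-02  3.3181e+01  8.6205e+01  4.1900e-01]
scene black (12, 301) 212 ztop 0.0434 [ 0.417 -0.505 18.662 37.784 17.958]
scene black (5, 337) 466 ztop 0.0705 [  0.481  -0.539   3.745  55.957 -22.609]
scene yellow (130, 290) 2959 ztop 0.0188 [  0.537  -0.324 110.678 108.985  16.804]
scene blue (326, 113) 1214 ztop 0.0195 [  0.465   0.32  106.192 106.114  -2.843]
side black (332, 158) 869 ztop 0.0981 [7.5800e-01 5.2000e-02 7.4546e+01 7.5443e+01 3.7424e+01]
side black (269, 171) 627 ztop 0.0792 [  0.589   0.058  56.712  51.963 -24.204]
side black (350, 195) 805 ztop 0.0739 [ 7.5700e-01 -7.3000e-02  3.4298e+01  9.0247e+01  1.0030e+00]
side black (250, 229) 921 ztop 0.0792 [ 0.49  -0.117 53.465 54.28  19.065]
side black (364, 249) 127 ztop 0.0886 [ 0.713 -0.241  4.34  22.616  2.241]
side black (387, 358) 712 ztop 0.074 [  0.649  -0.467   3.79  102.996   8.431]
side blue (202, 131) 774 ztop 0.0192 [  0.458   0.32  110.199 106.694  -2.957]
```

View pics/c.png

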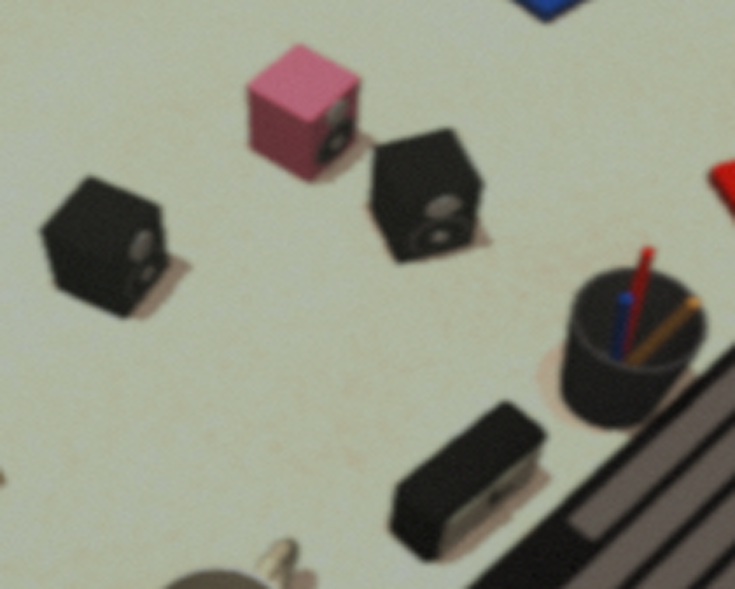

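The crop confirms the two coned speakers: A at about (105,245) in the crop and B at about (427,195). The pink look-alike, the clock-like block and the pen cup are left alone. Next I check reachability.

```bash
cat >> h.py <<'E'
from scipy.spatial.transform import Rotation as Ro
def down(yaw,flip=False):
    a=np.radians(yaw+180*flip); c,s=np.cos(a),np.sin(a)
    return np.array([[c,s,0],[s,-c,0],[0,0,-1.]])
def lean(R,az,deg):
    d=np.array([np.cos(np.radians(az)),np.sin(np.radians(az)),0])
    ax=np.cross([0,0,-1.],d)
    return Ro.from_rotvec(ax*np.radians(deg)).as_matrix()@R
A=(np.array([.493,-.1165]),19.4); B=(np.array([.591,.058]),-23.)
Y=np.array([.535,-.324]); BL=np.array([.4615,.32])
E
python3 - <<'E'
from h import *
print(np.round(robot.read_tcp_rot(),2).tolist())
z=np.load("scene.npz");P=cloud("scene",z['p'],z['d']);print('pink',P[153,257],P[152:156,255].mean(0))
def s(q): return None if q is None else np.round(q).astype(int).tolist()
for n,(p,y) in(('A',A),('B',B)):
  for f in(0,1):
    print(n,f,[s(robot.ik([*p,h],down(y,f))) for h in(.041,.25)])
    for az in (-60,-30,0,30):
      for g in(70,85): print('  ',az,g,s(robot.ik([.5,p[1],.35],lean(down(y,f),az,g))))
for c in(Y,BL):
  for y in(17,-23,0):print([s(robot.ik([*c,.07],down(y,f))) for f in(0,1)])
E
```

```text
[[0.9, -0.44, -0.0], [-0.44, -0.9, -0.0], [0.0, 0.0, -1.0]]
pink [0.48140583 0.06018016 0.07767213] [0.48059901 0.05485369 0.07947536]
A 0 [[9, 14, -32, 0, -44, 100], [9, 3, -15, 0, -72, 100]]
   -60 70 None
   -60 85 None
   -30 70 None
   -30 85 None
   0 70 [-171, -71, -43, -134, -169, 152]
   0 85 [-63, -16, -45, -99, -64, -131]
   30 70 None
   30 85 [-62, 6, -26, -84, -89, -158]
A 1 [[9, 14, -32, 0, -44, -80], [9, 3, -15, 0, -72, -80]]
   -60 70 None
   -60 85 None
   -30 70 None
   -30 85 None
   0 70 [-171, -71, -43, -134, -169, -28]
   0 85 [-63, -16, -45, -99, -64, 49]
   30 70 [-52, -4, -21, -73, -77, 3]
   30 85 [-62, 6, -26, -84, -89, 22]
B 0 [[24, 21, -21, 0, -48, 43], [24, 11, -5, 0, -74, 43]]
   -60 70 [67, 10, -46, 49, -92, -26]
   -60 85 [68, 19, -51, 53, -97, -37]
   -30 70 None
   -30 85 None
   0 70 [-132, -78, -37, -104, -134, 117]
   0 85 [-27, -31, -53, -119, -31, -168]
   30 70 [-24, -21, -32, -73, -53, 126]
   30 85 [-47, -8, -40, -92, -77, 159]
B 1 [[24, 21, -21, 0, -48, -137], [24, 11, -5, 0, -74, -137]]
   -60 70 [67, 10, -46, 49, -92, 154]
   -60 85 [68, 19, -51, 53, -97, 143]
   -30 70 None
   -30 85 None
   0 70 [-132, -78, -37, -104, -134, -63]
   0 85 [-27, -31, -53, -119, -31, 12]
   30 70 [-24, -21, -32, -73, -53, -54]
   30 85 [-47, -8, -40, -92, -77, -21]
[[-13, 22, -15, 0, -53, 120], [-13, 22, -15, 0, -53, -60]]
[[-13, 22, -15, 0, -53, 80], [-13, 22, -15, 0, -53, -100]]
[[-13, 22, -15, 0, -53, 103], [-13, 22, -15, 0, -53, -77]]
[[55, 16, -23, 0, -50, 52], [55, 16, -23, 0, -50, -128]]
[[55, 16, -23, 0, -50, 12], [55, 16, -23, 0, -50, -168]]
[[55, 16, -23, 0, -50, 35], [55, 16, -23, 0, -50, -145]]
```

```bash
python3 - <<'E'
from h import *
import time
p,y=A
robot.goto([*(p-.04*np.array([np.cos(np.radians(y)),np.sin(np.radians(y))])),.28],down(y,1))
T=np.eye(4);T[:3,:3]=robot.read_tcp_rot();T[:3,3]=robot.read_position()
im,d=robot.grab_frame("wrist");cv2.imwrite("pics/d.png",im[:,:,::-1])
P=cloud("wrist",im,d,T); m=mask(im,'black')&(abs(P[...,2]-.079)<.008)&(np.hypot(P[...,0]-p[0],P[...,1]-p[1])<.06)
print(m.sum(),P[m][:,2].mean(),rect(P[m]),robot.read_t())
q0=np.array(robot.read_qpos());t=time.time();out=[]
cams={n:np.linalg.inv(robot.camera_info(n)['view'])[:3,3] for n in("scene","side")}
for yy in(19.4,-23):
 for f in(0,1):
  for x in(.45,.55,.65):
   for w in(-.2,0.,.2):
    for az in range(-150,31,20):
     for g in(75,90):
      R=lean(down(yy,f),az,g); q=robot.ik([x,w,.38],R)
      if q is None: continue
      b=np.array([x,w,.38])+R[:,2]*.041
      vis={n:round(float(R[:,2]@(c-b)/np.linalg.norm(c-b)),2) for n,c in cams.items()}
      dq=np.array(q)-q0; dq[5]=0
      if max(vis.values())>.3: out.append((abs(dq).max(),yy,f,x,w,az,g,vis,np.round(q).astype(int).tolist()))
print(len(out),time.time()-t)
for yy in(19.4,-23):
  for f in (0,1):
    for o in sorted([o for o in out if o[1]==yy and o[2]==f],key=lambda o:o[0])[:5]:print(*o)
E
```

```text
1394 0.08065676456156251 [ 0.492 -0.116 52.267 52.529 18.444] 2.825
436 4.447649240493774
39.853764780816164 19.4 0 0.45 -0.2 -110 75 {'scene': -0.25, 'side': 0.55} [30, 20, -31, 40, -106, 64]
40.45366336169381 19.4 0 0.45 -0.2 -130 75 {'scene': -0.49, 'side': 0.47} [22, 28, -14, 31, -117, 82]
42.66350463525095 19.4 0 0.55 0.0 -90 75 {'scene': 0.28, 'side': 0.66} [48, 25, -23, 43, -107, 47]
42.68609009431543 19.4 0 0.45 -0.2 -110 90 {'scene': -0.08, 'side': 0.75} [31, 27, -36, 43, -111, 57]
42.76729561957903 19.4 0 0.45 0.0 -110 75 {'scene': 0.01, 'side': 0.67} [47, 27, -15, 26, -119, 59]
39.853764780816164 19.4 1 0.45 -0.2 -110 75 {'scene': -0.25, 'side': 0.55} [30, 20, -31, 40, -106, -116]
40.45366336169383 19.4 1 0.45 -0.2 -130 75 {'scene': -0.49, 'side': 0.47} [22, 28, -14, 31, -117, -98]
42.66350463525092 19.4 1 0.55 0.0 -90 75 {'scene': 0.28, 'side': 0.66} [48, 25, -23, 43, -107, -133]
42.68609009431543 19.4 1 0.45 -0.2 -110 90 {'scene': -0.08, 'side': 0.75} [31, 27, -36, 43, -111, -123]
42.76729561957903 19.4 1 0.45 0.0 -110 75 {'scene': 0.01, 'side': 0.67} [47, 27, -15, 26, -
[... 319 characters left out ...]
09431543 -23 0 0.45 -0.2 -110 90 {'scene': -0.08, 'side': 0.75} [31, 27, -36, 43, -111, 15]
42.767295619579 -23 0 0.45 0.0 -110 75 {'scene': 0.01, 'side': 0.67} [47, 27, -15, 26, -119, 16]
39.853764780816164 -23 1 0.45 -0.2 -110 75 {'scene': -0.25, 'side': 0.55} [30, 20, -31, 40, -106, -158]
40.453663361693856 -23 1 0.45 -0.2 -130 75 {'scene': -0.49, 'side': 0.47} [22, 28, -14, 31, -117, -140]
42.68609009431543 -23 1 0.45 -0.2 -110 90 {'scene': -0.08, 'side': 0.75} [31, 27, -36, 43, -111, -165]
42.76729561957903 -23 1 0.45 0.0 -110 75 {'scene': 0.01, 'side': 0.67} [47, 27, -15, 26, -119, -164]
42.983128620517874 -23 1 0.55 0.0 -110 75 {'scene': 0.06, 'side': 0.7} [40, 34, -5, 33, -119, -157]
```

The wrist view agrees with the earlier fix, at (0.492,-0.116), top 0.081, yaw 18.4. I'll lean toward the side camera. Next: grasp, lift, lean and read.

```bash
cat >> h.py <<'E'
def pick_and_lean(p,y,pic):
    R=down(y)
    robot.goto([*p,.17],R); robot.servo_line([*p,.041],speed=.08)
    robot.move_gripper(0.0)
    print('grip',robot.read_grip_width(),robot.read_finger_force(),np.round(robot.read_force(),1),robot.read_position())
    robot.servo_line([*p,.25],speed=.12)
    robot.goto([.55,0,.38],lean(R,-90,80)); robot.dwell(1.0)
    im,d=robot.grab_frame("side"); cv2.imwrite(pic,im[:,:,::-1])
    P=cloud("side",im,d); b=robot.read_position()+.041*robot.read_tcp_rot()[:,2]
    near=(np.linalg.norm(P-b,axis=-1)<.04)&(d>0)
    n={c:int((mask(im,c)&near).sum()) for c in('yellow','blue')}
    h=np.median(cv2.cvtColor(im,cv2.COLOR_RGB2HSV)[near&(cv2.cvtColor(im,cv2.COLOR_RGB2HSV)[...,1]>110)&(im.max(-1)>60)],axis=0)
    print(n,h,'grip',robot.read_grip_width(),'leanZ',robot.read_tcp_rot()[2,2],'t',robot.read_t())
E
python3 - <<'E'
from h import *
pick_and_lean(np.array([.4925,-.116]),18.8,"pics/e.png")
E
```

```text
grip 0.6096109285798114 29.990063309669495 [-0.8 -0.   0.4] [ 0.49249661 -0.11596776  0.04100085]
{'yellow': 0, 'blue': 4} [ 60.5 192.   66.5] grip 0.6067889222675958 leanZ -0.17357914476570088 t 11.725
```

View pics/e.png

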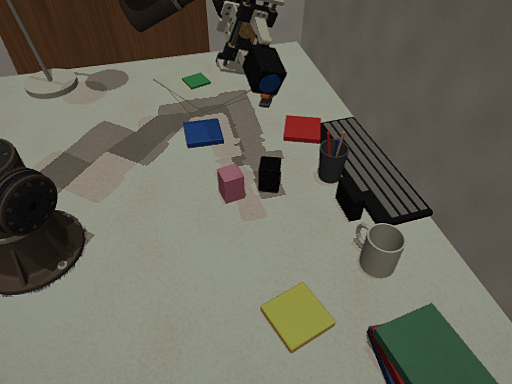

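The leaned speaker is at (265,70) and its sticker at about (268,85) is dark blue, so it goes on the blue stand. I'll confirm the pixel value numerically first.

```bash
cat >> h.py <<'E'
def place(c,y):
    R=down(y)
    robot.goto([*c,.22],R); robot.dwell(.2); f0=robot.read_force()[2]
    robot.servo_line([*c,.068],speed=.1); z=.066; robot.dwell(.2)
    f0=robot.read_force()[2]
    while z>.055:
        robot.servo_line([*c,z],speed=.02); f=robot.read_force()[2]-f0
        if f>1.5: break
        z-=.001
    print('contact z',z,'df',f,robot.read_position())
    robot.dwell(.2); robot.move_gripper(1.0); robot.dwell(.3)
    robot.servo_line([*c,.25],speed=.12)
    print('t',robot.read_t(),robot.read_grip_width())
E
python3 - <<'E'
from h import *
im=cv2.imread("pics/e.png");print(im[80:90:3,262:275:3].mean((0,1)),'BGR')
b=im[80:90:3,262:275:3].mean((0,1))
assert b[0]>b[2]+20
place(BL,-3)
im,d=robot.grab_frame("side");P=cloud("side",im,d)
m=mask(im,'black')&(abs(P[...,2]-.1)<.008)&(np.hypot(P[...,0]-BL[0],P[...,1]-BL[1])<.06)
print(m.sum(),rect(P[m]) if m.sum() else '');cv2.imwrite("pics/f.png",im[:,:,::-1])
E
```

```text
[49.95 25.5  11.15] BGR
contact z 0.06 df 8.313377080024473 [0.46183029 0.32025065 0.06096914]
t 19.725 1.0001168092281831
231 [ 0.46   0.319 57.497 54.967 -1.821]
```

View pics/f.png

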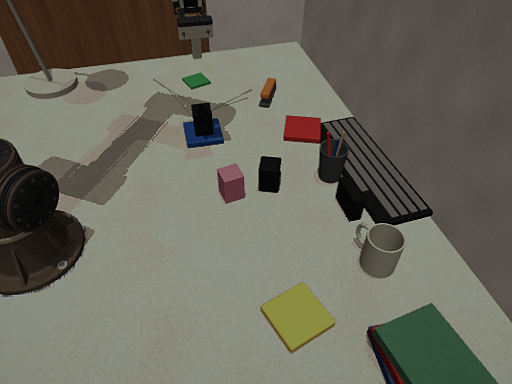

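The first speaker stands upright on the blue pad at (203,120), centred at (0.460,0.319). Now the second: pick it up, lean it and read the sticker.

```bash
python3 - <<'E'
from h import *
p,y=B
robot.goto([*(p-.04*np.array([np.cos(np.radians(y)),np.sin(np.radians(y))])),.28],down(y,0))
T=np.eye(4);T[:3,:3]=robot.read_tcp_rot();T[:3,3]=robot.read_position()
im,d=robot.grab_frame("wrist")
P=cloud("wrist",im,d,T); m=mask(im,'black')&(abs(P[...,2]-.079)<.008)&(np.hypot(P[...,0]-p[0],P[...,1]-p[1])<.06)
r=rect(P[m]) if m.sum() else None; print(m.sum(),r)
if r is not None and m.sum()>800 and np.hypot(*(r[:2]-p))<.01: p,y=r[:2],r[4]
pick_and_lean(p,y,"pics/g.png")
im=cv2.imread("pics/g.png");print(im[80:90:3,262:275:3].mean((0,1)),'BGR')
E
```

```text
1651 [  0.592   0.06   52.421  53.337 -22.322]
grip 0.6108576588743043 29.98046636581421 [ 0.4  0.2 -0.4] [0.59204568 0.06002186 0.0410271 ]
{'yellow': 209, 'blue': 0} [ 23. 169.  85.] grip 0.6097052919054323 leanZ -0.17360652271770136 t 27.5167
[28.75 71.55 85.  ] BGR
```

View pics/g.png

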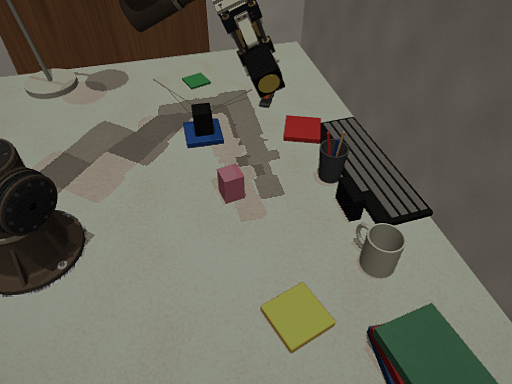

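The sticker at (268,83) is yellow, so this one goes on the yellow stand, with a gentler final descent this time.

```bash
sed -i 's/z=.066; robot/z=.064; robot/; s/speed=.02)/speed=.01); robot.dwell(.05)/; s/z-=.001/z-=.0005/' h.py; python3 - <<'E'
from h import *
place(Y,17)
im,d=robot.grab_frame("scene");P=cloud("scene",im,d)
for n,c in(('Y',Y),('B',BL)):
    m=mask(im,'black')&(abs(P[...,2]-.1)<.008)&(np.hypot(P[...,0]-c[0],P[...,1]-c[1])<.06)
    print(n,m.sum(),rect(P[m]) if m.sum() else '')
cv2.imwrite("pics/i.png",im[:,:,::-1])
E
```

```text
contact z 0.0605 df 6.143738827791937 [ 0.53520027 -0.32400698  0.06103879]
t 37.0667 1.0031948539495812
Y 791 [ 0.538 -0.325 52.329 52.65  16.476]
B 317 [ 0.465  0.318 51.537 52.68  -4.069]
```

View pics/i.png

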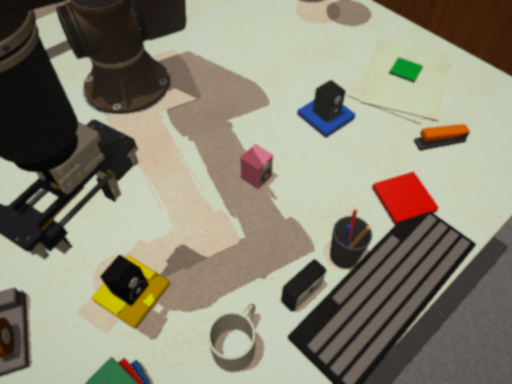

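Both speakers stand upright and centred: one on yellow at (125,280), one on blue at (329,101). The gripper is clear of everything, so I'm handing in.

```bash
python3 -c "
from rig import robot
print(robot.job_done())"
```

```text
the job is handed in; nothing more can be done
None
```

I lifted each speaker, leaned it 80° and held it about 1 s to read its sticker, then set it upright near the middle of its matching stand (blue first, then yellow), and handed the job in at about 37 s.

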